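# Move the yellow tape roll from its spindle to the sloped rack

## Robot

A 6-joint arm with a two-finger parallel gripper is mounted at the origin on the work surface. World frame = base frame: x ahead of the robot, y to its left, z up, the work surface at z = 0. Lengths are in mm, angles in rad, forces in N, time in s.
With the tool pointing down it reaches from about 350 to 775 mm from the base axis. Payload 7.3 kg.
Tool frame: the origin (TCP) lies between the finger pads; the fingertips stand 14 mm ahead of it and the grasp point (between the pads) lies 5 mm behind it; z points along the fingers, y is the line along which they close (so a half turn about z gives the same grasp; the last joint's range is limited). The gripper opens to 92 mm and grips with 3 to 60 N. Pads are 19 mm wide; open, the fingers measure 130 mm over their backs; the gripper's body (75 mm by 190 mm) begins 47 mm behind the grasp point.
Start: joints at [0.956, 0.342, 1.524, -0, 1.275, -0.146], TCP at [237.194, 468.386, 212.241] pointing down, gripper open.
Joint ranges: [-2.53, 2.53], [-0.77, 2.02], [0.04, 2.7], [-1, 4.14], [0.28, 2.66], [-3.11, 3.11]. Speed limits (rad/s): [2.57, 2.57, 3.14, 3.14, 3.14, 3.14].

## Interface

Orientations are given as [roll, pitch, yaw] about the fixed x, y, z axes, in that order (R = Rz(yaw) Ry(pitch) Rx(roll)).
In Python, from plant import get_obs, cams, close_job gives the robot as it stands. The module is installed in compiled form; this text tells all that it offers.
- The arm moves only by the shell command python3 -m creep 'ROWS'. ROWS is JSON, a list of rows, each an object of numbers: "hand": the opening, from 0 (shut) to 1 (fully open); "tx", "ty", "tz": the shift along the tool's x, y, z in m; "spin": the turn about the tool's z in degrees. In form: [{"hand": .., "tx": .., "ty": .., "tz": .., "spin": ..}, ...]. A call has 1 to 5 rows; each row shifts and turns the commanded pose from where the row before left it, along the tool's axes as they then stand; what a row does not reach is not made up. A row lasts 1/8 s, in which the tool goes at most 62.5 mm and 10.7 degrees, less where a joint would pass 70% of its speed; a pose out of reach is approached as far as the arm can. A call is refused whole if a number of a shift passes 0.0625 or a number of a turn 10.7, either way. A call with a gripper value outside its range is refused whole. The fingers move at their own pace and stop on an object; the grip force is fixed at half the most. Time passes only in rows, so rows that do not move let the fingers close. It gives the time, the measured TCP pose, the force, the opening and the grip force at its end, in the units of the state.
- get_obs(): the state, without advancing time (a new reading comes with each control period).
- cams.capture(name): name is "scene" or "top" or "wrist"; returns a dict with "color" (420x560x3 uint8, red, green, blue), "K" (3x3 intrinsics, pixels), "R" (3x3) and "t" (3): a world point X has camera coordinates R X + t. Camera axes: x right, y down, z forward; pixel columns grow to the right and rows downward; lengths in mm; the calibration is good to about 2 mm. A picture is of the moment at which its call begins. There is no depth.
- close_job(): hands the job in; it is judged then, once.
The state is a dict: "time": time; "joint_positions": joint angles; "dq": joint speeds; "tau": joint torques, N m; "tool_pos": TCP position; "tcp_rot": TCP orientation; "contact_force": force on the tool from outside, world axes, zero at the start; "moment": the same for the moment, N m; "grip_width": finger opening in mm; "finger_force": force on a finger pad.
Only numpy, scipy, OpenCV 4.12 (cv2) and the standard library are available. Lean on these libraries where they do the work, as an engineer would, in place of code of your own. Each camera call takes 0.05 s, during which the arm holds its last target. There are 200 camera calls.

## Task

Slide the yellow tape roll up off its spindle, stand it flat on the green cutting mat and let go, so that you can take it again by its wall. Then set it down gently in the empty bay of the sloped rack, the one with the yellow marker, so that it lies flat on the slope behind the lip. Leave the other three rolls and the red paint bottle where they are.

Things in the scene. Friction and masses are not known exactly. Their poses are not given: they have to be found in the camera images.
- yellow_roll: The yellow masking-tape roll to move: a tube 66 mm outside diameter, 46 mm bore (10 mm wall), 48 mm high, about 0.12 kg. Origin: centre of its underside; z is its axis, up. It starts on one of the two spindles.
- blue_roll: A blue roll of the same size on the other spindle. Bystander. Origin: centre of its underside.
- red_roll: A red roll of the same size in a bay of the rack. Bystander. Origin: centre of its underside, z along its axis.
- white_roll: A white roll of the same size in another bay of the rack. Bystander. Origin: centre of its underside, z along its axis.
- paint_bottle: A small red paint bottle, 40 mm diameter, 85 mm high, standing near the mat. Bystander. Origin: centre of its underside.
- stand: Fixed grey base plate 100 x 240 x 12 mm (x, y, z) with two upright aluminium spindles of 40 mm diameter at y = -70 and +70 mm, their tops 68 mm above the table. The rolls rest on the plate. Origin: centre of the underside.
- mat: Fixed green cutting mat with white grid, 200 x 150 x 3 mm (x, y, z). Origin: centre of its underside.
- rack: Fixed plywood rack, origin: centre of underside. 3 bays in a row at y = -82, 0, 82 mm, each 78 mm wide. Their floor slopes 0.38 rad, rising along +x; 85 mm above the table at x = 0. 76 mm along the slope from lip (front, -x, 8 mm tall) to backboard. Backboard stands 30 mm, dividers 46 mm off the slope: fingers fit only in a roll's bore and in front of it, not beside or behind it.
- marker: Thin yellow plate 62 x 66 mm lying on the floor of the empty bay. Origin: on the slope's surface, where the centre of a roll's underside belongs when the roll lies 1 mm behind the lip (4 mm down the slope from the bay centre). x points up the slope, z square out of the slope.

How it is judged:
By the outcome, as a careful person would: the job done as asked, in the order asked, and still so for the second after the job is handed in, with the robot touching nothing.
It also fails if it takes over 58 s, if anything falls off the work surface, if the arm or the gripper's body presses on something with over 40 N, if the wrist force passes 120 N, or if a joint passes its speed limit or range.

## Working session

There is one attempt and no reset: what is moved stays moved. The work goes in short steps, Python scripts to look and compute and a shell command to move; the robot and the scene stay as the last step left them, time stands still between calls to the robot, and variables do not carry over. Pictures are saved under pics/ and viewed, at most 10 in all, crops included, and the job is handed in when it is done.

```bash
mkdir -p pics
cat > h.py <<'E'
import numpy as np,cv2
from plant import get_obs,cams
def shot(n,f):
    c=cams.capture(n); cv2.imwrite('pics/'+f,c['color'][:,:,::-1]); np.savez('pics/'+f+'.npz',**c); return c
def ray(c,u,v,z):
    C=-c['R'].T@c['t']; d=c['R'].T@np.linalg.inv(c['K'])@np.array([u,v,1.]); return C+d*(z-C[2])/d[2]
def proj(c,X):
    p=c['R']@np.asarray(X,float)+c['t']; p=c['K']@p; return p[:2]/p[2]
E
python3 - <<'E'
from h import *
a=shot('top','top0.png');b=shot('scene','scene0.png')
for c in(a,b): print(c['K'][0,0],-c['R'].T@c['t'],c['R'])
o=get_obs();print({k:np.round(v,3) for k,v in o.items()})
E
```

```text
487.85960296610426 [ 472.89653825    1.26400547 1229.13370647] [[ 2.08369702e-04 -9.99984373e-01  5.58657891e-03]
 [-9.91747844e-01 -9.22866720e-04 -1.28200480e-01]
 [ 1.28203632e-01 -5.51376449e-03 -9.91732538e-01]]
451.3090173207935 [1082.73130848  121.73499085  915.7149896 ] [[-0.20298197  0.97909927 -0.01276512]
 [ 0.84730269  0.16909447 -0.50347314]
 [-0.49079167 -0.11301189 -0.86391657]]
{'time': np.float64(0.1), 'joint_positions': array([ 0.956,  0.343,  1.525,  0.   ,  1.275, -0.146]), 'dq': array([ 0.002, -0.001, -0.002, -0.   ,  0.   ,  0.   ]), 'tau': array([ 1.0000e-03, -4.3201e+01, -2.4470e+01,  7.2000e-02,  5.3000e-02,
       -0.0000e+00]), 'tool_pos': array([236.939, 468.052, 211.595]), 'tcp_rot': array([-3.14 , -0.   ,  2.673]), 'contact_force': array([-0.171, -0.427,  0.583]), 'moment': array([ 0.057, -0.024,  0.011]), 'finger_force': np.float64(0.0), 'grip_width': np.float64(92.083)}
```

View pics/top0.png

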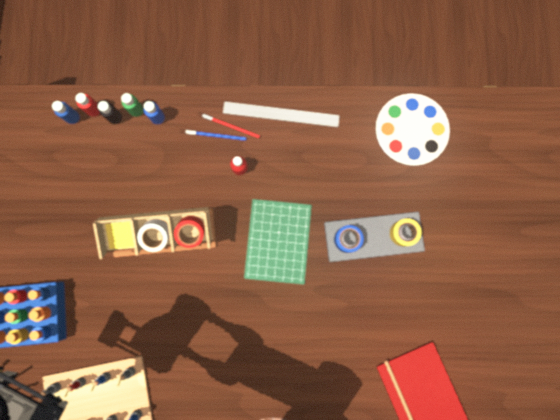

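View pics/scene0.png

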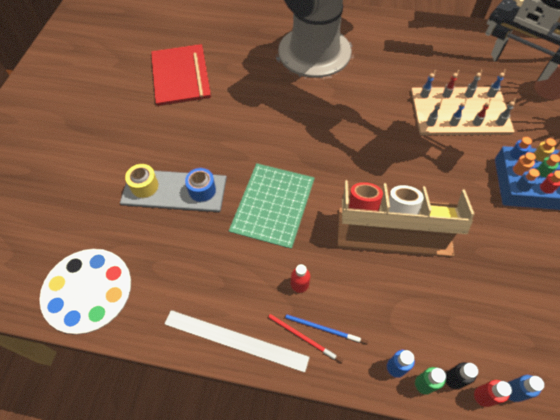

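The top view shows the yellow roll on the right spindle at (407,232), blue at (349,238) and the mat at (279,242). The red bottle is at (239,165). The rack has its empty yellow bay at (118,235), with white at (152,236) and red at (189,232). The scene view agrees.

Run:
```python
from h import *
c=dict(np.load('pics/top0.png.npz')); im=c['color']
h=cv2.cvtColor(im,cv2.COLOR_RGB2HSV)
def blob(lo,hi,box,z,name):
    x0,y0,x1,y1=box; m=cv2.inRange(h,lo,hi); q=np.zeros_like(m); q[y0:y1,x0:x1]=m[y0:y1,x0:x1]
    cs,_=cv2.findContours(q,0,1); k=max(cs,key=cv2.contourArea); r=cv2.minAreaRect(k)
    P=[ray(c,*p,z)[:2].round(1) for p in cv2.boxPoints(r)]
    print(name,r,'ctr',ray(c,*r[0],z).round(1),'edges',[np.linalg.norm(P[i+1]-P[i]).round(1) for i in range(2)],'\n corners',P)
    return k
blob((20,110,90),(35,255,255),(380,205,440,260),60,'yellow')
blob((105,90,60),(125,255,255),(325,215,375,260),60,'blue')
blob((50,60,40),(90,255,255),(235,190,320,295),3,'mat')
blob((0,0,60),(180,90,160),(315,205,435,270),12,'stand')
blob((20,150,90),(35,255,255),(85,205,140,265),85,'marker')
cr=im[190:280,80:230]; cv2.imwrite('pics/rack0.png',cv2.resize(cr,None,fx=5,fy=5,interpolation=cv2.INTER_CUBIC)[:,:,::-1])
```

```text
yellow ((405.5000305175781, 232.0000457763672), (26.385601043701172, 31.304948806762695), 63.43495178222656) ctr [ 558.  -316.3   60. ] edges [np.float64(76.6), np.float64(62.7)] 
 corners [array([ 569.5, -268.8]), array([ 603.4, -337.5]), array([ 546.5, -363.8]), array([ 513. , -295.4])]
blue ((348.79998779296875, 238.4000244140625), (26.563129425048828, 28.46049690246582), 71.56504821777344) ctr [ 542.5 -179.7   60. ] edges [np.float64(68.9), np.float64(63.4)] 
 corners [array([ 562. , -137.5]), array([ 583.7, -202.9]), array([ 523.2, -221.7]), array([ 501.7, -156.7])]
mat ((277.7584228515625, 241.2864990234375), (59.96675491333008, 79.49742889404297), 5.440331935882568) ctr [538.6  -9.9   3. ] edges [np.float64(199.4), np.float64(152.1)] 
 corners [array([447.4,  73.6]), array([646. ,  56.2]), array([631.6, -95.2]), array([433.5, -74.7])]
stand ((351.0, 237.5), (15.0, 14.0), 90.0) ctr [ 547.6 -192.7   12. ] edges [np.float64(35.1), np.float64(37.4)] 
 corners [array([ 566.4, -175.5]), array([ 566.4, -210.6]), array([ 529. , -209.8]), array([ 529. , -174.9])]
marker ((110.24324798583984, 235.45947265625), (24.00225257873535, 5.918363571166992), 80.53767395019531) ctr [547.6 383.   85. ] edges [np.float64(13.8), np.float64(56.7)] 
 corners [array([574.3, 395.6]), array([576.6, 382. ]), array([521.1, 370.4]), array([518.9, 383.9])]
```

View pics/rack0.png

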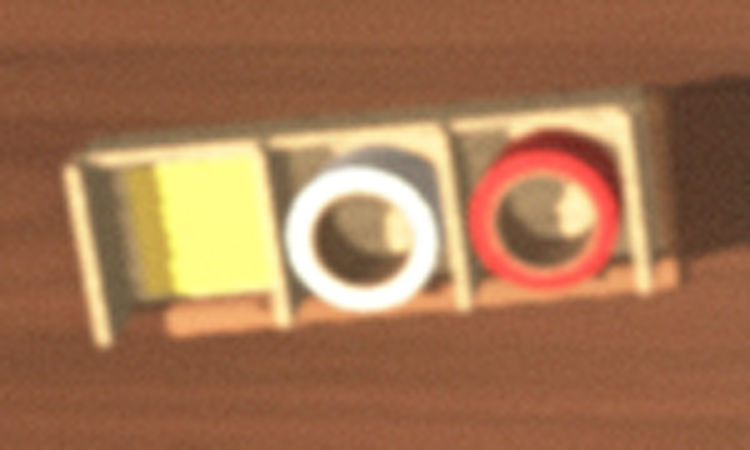

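```bash
python3 -m creep '[{"hand":1,"spin":9.6},{"hand":1,"spin":9.6},{"hand":1,"spin":9.6},{"hand":1,"spin":9.6},{"hand":1,"spin":9.6}]'; python3 -m creep '[{"hand":1,"spin":9.6,"tx":-0.02,"ty":0.03},{"hand":1,"tx":-0.02,"ty":0.04,"tz":-0.02},{"hand":1,"tx":-0.02,"ty":0.04,"tz":-0.02},{"hand":1,"tx":-0.02,"ty":0.045,"tz":-0.02},{"hand":1,"tx":-0.02,"ty":0.04}]'
python3 -m creep '[{"hand":1,"ty":0.03},{"hand":1},{"hand":1}]'
python3 - <<'E'
from h import *
c=shot('wrist','w0.png'); print(get_obs()['joint_positions'].round(2),-c['R'].T@c['t'])
E
```

```text
[ 0.96  0.34  1.52  0.    1.28 -0.15] [170.98784325 501.62881751 383.27368489]invalid input at $[0]: expected keys hand, tx, ty, tz, spin
invalid input at $[0]: expected keys hand, tx, ty, tz, spin
invalid input at $[0]: expected keys hand, tx, ty, tz, spin
```

View pics/w0.png

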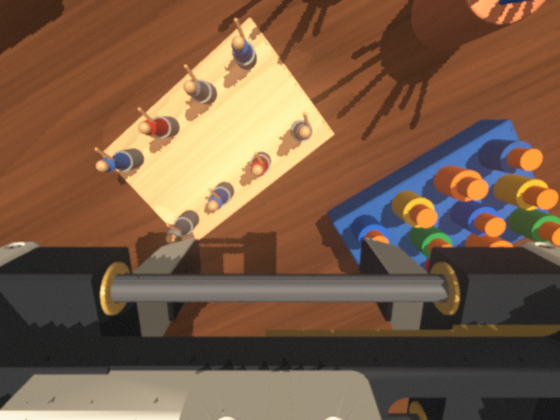

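```bash
python3 -m creep '[{"hand":1,"tx":0,"ty":0,"tz":-0.02,"spin":9.6},{"hand":1,"tx":0,"ty":0,"tz":-0.02,"spin":9.6},{"hand":1,"tx":0,"ty":0,"tz":-0.02,"spin":9.6},{"hand":1,"tx":0,"ty":0,"tz":-0.02,"spin":9.6},{"hand":1,"tx":0,"ty":0,"tz":-0.01,"spin":9.6}]'; python3 -m creep '[{"hand":1,"spin":9.4,"tx":-0.03,"ty":0.045,"tz":0},{"hand":1,"tx":-0.033,"ty":0.048,"tz":0,"spin":0},{"hand":1,"tx":-0.033,"ty":0.048,"tz":0,"spin":0},{"hand":1,"tx":-0.033,"ty":0.048,"tz":0,"spin":0},{"hand":1,"tx":-0.033,"ty":0.048,"tz":0,"spin":0}]'
python3 -m creep '[{"hand":1,"tx":-0.033,"ty":0.048,"tz":0,"spin":0},{"hand":1,"tx":0,"ty":0,"tz":0,"spin":0},{"hand":1,"tx":0,"ty":0,"tz":0,"spin":0}]'
python3 - <<'E'
from h import *
c=shot('wrist','w1.png'); print(get_obs()['joint_positions'].round(2),-c['R'].T@c['t'])
E
```

```text
time: 0.78
tool_pos: [237.3, 468.5, 303.1]
tcp_rot: [3.141, -0.001, 1.83]
contact_force: [-0.5, -0.5, 0.1]
grip_width: 91.9
finger_force: 0.0
time: 1.4
tool_pos: [494.1, 337.9, 302.0]
tcp_rot: [-3.141, -0.0, 1.671]
contact_force: [-0.2, 1.1, 0.4]
grip_width: 91.7
finger_force: 0.0
time: 1.78
tool_pos: [543.4, 311.0, 301.7]
tcp_rot: [-3.14, -0.0, 1.67]
contact_force: [0.4, 0.1, -0.0]
grip_width: 92.0
finger_force: 0.0
[0.4  0.5  1.04 0.   1.61 0.3 ] [536.30694566 384.69511071 473.2967537 ]
```

View pics/w1.png

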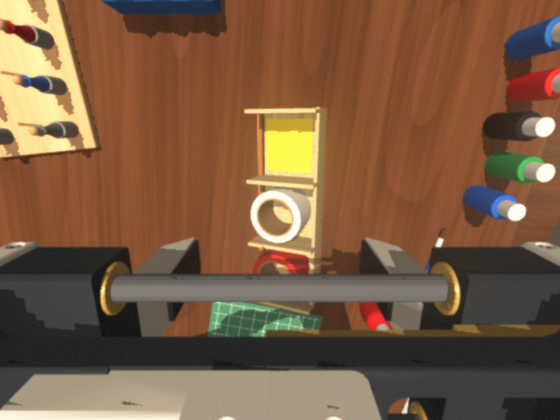

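The wrist view shows the empty bay from above. The yellow marker is at about (289,147), the lip is on the left and the white roll is at (281,215). Next I fit the marker pose.

```bash
cat > fit.py <<'E'
from h import *
from scipy.optimize import least_squares
c=dict(np.load('pics/w1.png.npz')); h=cv2.cvtColor(c['color'],cv2.COLOR_RGB2HSV)
m=cv2.inRange(h,(22,150,90),(35,255,255)); m[:100]=0;m[190:]=0;m[:,:240]=0;m[:,340:]=0
k=max(cv2.findContours(m,0,1)[0],key=cv2.contourArea)
px=cv2.approxPolyDP(k,6,True)[:,0,:].astype(float); print(px.tolist(),cv2.minAreaRect(k))
a=.38; x0=-4*np.cos(a); z0=85-4*np.sin(a)
def model(p):
    cs,sn=np.cos(p[2]),np.sin(p[2]); o=[]
    for s in(-31,31):
        for y in(-33,33):
            X=x0+s*np.cos(a);Y=82*p[3]+y;o.append(proj(c,[p[0]+cs*X-sn*Y,p[1]+sn*X+cs*Y,z0+s*np.sin(a)]))
    return np.array(o)
r=lambda p:np.array([ (px-q)[np.argmin(((px-q)**2).sum(1))] for q in model(p)]).ravel()
f=least_squares(lambda q:r([*q,1]),[545,300,.09]);p=[*f.x,1]
cs,sn=np.cos(p[2]),np.sin(p[2])
print('rack',p,'res',f.fun.round(1),'marker',p[0]+cs*x0-sn*82,p[1]+sn*x0+cs*82)
c=dict(np.load('pics/top0.png.npz'));print(model(p))
# yellow roll top from annulus
E
python3 fit.py
```

```text
[[267.0, 119.0], [267.0, 168.0], [310.0, 172.0], [312.0, 119.0]] ((289.0, 145.5), (53.0, 46.0), 90.0)
rack [np.float64(560.7226497523081), np.float64(274.72621984229113), np.float64(0.08765715336854284), 1] res [ 0.9 -1.3  0.9  1.1 -0.7 -0.7 -1.   0.6] marker 549.8435682842896 356.0861871142741
[[138.0548329  245.81129595]
 [110.06127387 248.25337369]
 [134.07332394 220.69520074]
 [105.69431971 223.1461687 ]]
```

```bash
for i in 1 2; do python3 -m creep '[{"hand":1,"tx":-0.058,"ty":-0.005,"tz":0,"spin":0},{"hand":1,"tx":-0.058,"ty":-0.005,"tz":0,"spin":0},{"hand":1,"tx":-0.058,"ty":-0.005,"tz":0.005,"spin":0},{"hand":1,"tx":-0.058,"ty":-0.005,"tz":0.005,"spin":0},{"hand":1,"tx":-0.058,"ty":-0.005,"tz":0.005,"spin":0}]' >/dev/null; done
python3 -m creep '[{"hand":1,"tx":-0.058,"ty":-0.005,"tz":0,"spin":0},{"hand":1,"tx":-0.056,"ty":-0.002,"tz":0,"spin":0},{"hand":1,"tx":0,"ty":0,"tz":0,"spin":0},{"hand":1,"tx":0,"ty":0,"tz":0,"spin":0}]'
python3 - <<'E'
from h import *
c=shot('wrist','w2.png'); print(get_obs()['joint_positions'].round(2),-c['R'].T@c['t'])
E
```

```text
time: 3.58
tool_pos: [556.9, -383.6, 272.4]
tcp_rot: [3.141, -0.001, 1.672]
contact_force: [0.3, -0.7, -0.2]
grip_width: 92.0
finger_force: 0.0
[-0.72  0.61  0.92  0.    1.61 -0.82] [ 549.41109357 -310.04028354  444.06587456]
```

View pics/w2.png

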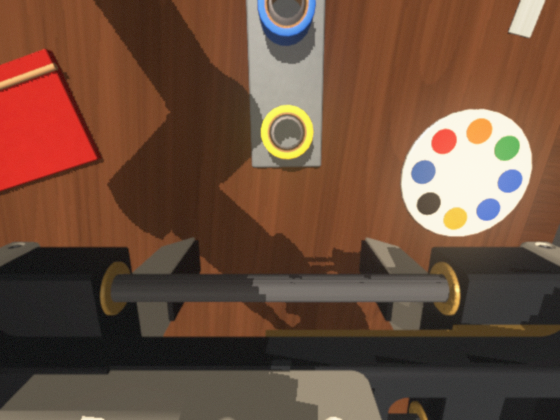

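The yellow ring is centred at about (287,132) and the blue one at (287,5). The stand runs vertically in the image, which matches the tool yaw.

Run:
```python
from h import *
c=dict(np.load('pics/w2.png.npz')); h=cv2.cvtColor(c['color'],cv2.COLOR_RGB2HSV)
m=cv2.inRange(h,(22,110,90),(35,255,255)); m[:90]=0;m[180:]=0;m[:,:250]=0;m[:,330:]=0
k=max(cv2.findContours(m,0,1)[0],key=cv2.contourArea);(u,v),r=cv2.minEnclosingCircle(k);e=cv2.fitEllipse(k)
print(u,v,r,e); X=ray(c,e[0][0],e[0][1],60); print(X,'diam',np.linalg.norm(ray(c,u+r,v,60)-ray(c,u-r,v,60)), c['R'])
from scipy.spatial.transform import Rotation as Ro
o=get_obs();R=Ro.from_euler('xyz',o['tcp_rot']).as_matrix();print((R.T@(X-o['tool_pos'])).round(1))
```

```text
287.0 132.0 27.313098907470703 ((286.6311950683594, 131.93101501464844), (52.49900817871094, 53.92442321777344), 3.2483108043670654)
[ 559.56968927 -322.06988767   60.        ] diam 67.73612014573253 [[ 9.94814929e-01  1.01701010e-01  4.02075322e-04]
 [ 9.77105793e-02 -9.56863234e-01  2.73615414e-01]
 [ 2.82116950e-02 -2.72157412e-01 -9.61839094e-01]]
[ 60.4   8.6 212.8]
```

```bash
python3 -m creep '[{"hand":1,"tx":0.03,"ty":0.004,"tz":0.04,"spin":0},{"hand":1,"tx":0.03,"ty":0.0046,"tz":0.04,"spin":0},{"hand":1,"tx":0,"ty":0,"tz":0.05,"spin":0},{"hand":1,"tx":0,"ty":0,"tz":0.04,"spin":0},{"hand":1,"tx":0,"ty":0,"tz":0,"spin":0}]'
python3 -m creep '[{"hand":1,"tx":0,"ty":0,"tz":0.03,"spin":0},{"hand":1,"tx":0,"ty":0,"tz":0.024,"spin":0},{"hand":1,"tx":0,"ty":0,"tz":0.01,"spin":0},{"hand":1,"tx":0,"ty":0,"tz":0,"spin":0}]'
python3 -m creep '[{"hand":0.65,"tx":0,"ty":0,"tz":0,"spin":0},{"hand":0.65,"tx":0,"ty":0,"tz":0,"spin":0},{"hand":0.65,"tx":0,"ty":0,"tz":0,"spin":0},{"hand":0.65,"tx":0,"ty":0,"tz":0,"spin":0},{"hand":0.65,"tx":0,"ty":0,"tz":0,"spin":0}]'
```

```text
time: 4.25
tool_pos: [557.8, -321.4, 100.1]
tcp_rot: [-3.137, -0.004, 1.673]
contact_force: [-0.3, -0.3, 0.7]
grip_width: 92.0
finger_force: 0.0
time: 4.75
tool_pos: [559.7, -324.5, 39.5]
tcp_rot: [3.14, 0.001, 1.672]
contact_force: [-0.5, 0.0, -0.6]
grip_width: 91.9
finger_force: 0.0
time: 5.38
tool_pos: [559.3, -324.8, 38.7]
tcp_rot: [3.141, 0.0, 1.671]
contact_force: [-0.4, 1.1, 4.8]
grip_width: 63.5
finger_force: 30.0
```

```bash
python3 -m creep '[{"hand":0.5,"tx":0,"ty":0,"tz":-0.005,"spin":0},{"hand":0.5,"tx":0,"ty":0,"tz":-0.015,"spin":0},{"hand":0.5,"tx":0,"ty":0,"tz":-0.02,"spin":0},{"hand":0.5,"tx":0,"ty":0,"tz":0,"spin":0}]'
python3 -m creep '[{"hand":0.5,"tx":0,"ty":0,"tz":-0.02,"spin":0},{"hand":0.5,"tx":0,"ty":0,"tz":-0.03,"spin":0},{"hand":0.5,"tx":0,"ty":0,"tz":-0.02,"spin":0},{"hand":0.5,"tx":0,"ty":0,"tz":0,"spin":0},{"hand":0.5,"tx":0,"ty":0,"tz":0,"spin":0}]'
python3 - <<'E'
from h import *
c=shot('scene','s1.png')['color'][90:290,80:340]; cv2.imwrite('pics/s1c.png',cv2.resize(c,None,fx=2.5,fy=2.5)[:,:,::-1])
E
```

```text
time: 5.88
tool_pos: [560.1, -325.4, 80.5]
tcp_rot: [3.138, 0.003, 1.671]
contact_force: [0.3, -0.3, -2.5]
grip_width: 63.9
finger_force: 30.0
time: 6.5
tool_pos: [558.4, -324.2, 146.7]
tcp_rot: [-3.14, -0.002, 1.671]
contact_force: [-0.8, -0.1, -1.4]
grip_width: 63.5
finger_force: 30.0
```

View pics/s1c.png

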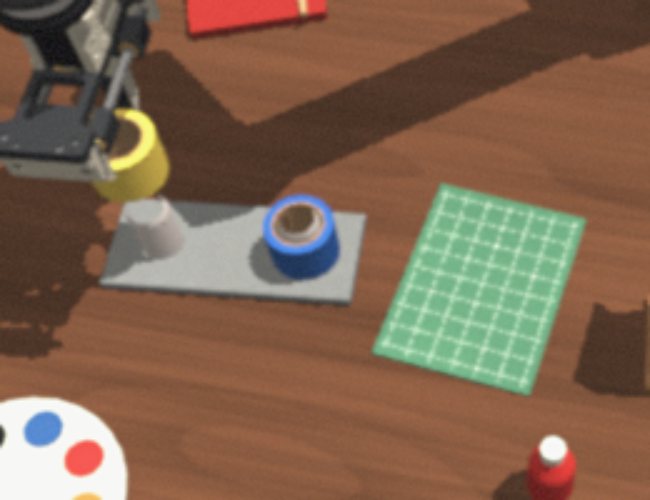

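The roll is held upright and clear of the spindle, and the blue roll has not moved. Next, the mat.

```bash
python3 -m creep '[{"hand":0.5,"tx":0.02,"ty":0.001,"tz":0,"spin":0},{"hand":0.5,"tx":0.045,"ty":0.001,"tz":0,"spin":0},{"hand":0.5,"tx":0.05,"ty":0.001,"tz":0,"spin":0},{"hand":0.5,"tx":0.05,"ty":0.001,"tz":0,"spin":0},{"hand":0.5,"tx":0.05,"ty":0.001,"tz":0,"spin":0}]'
python3 -m creep '[{"hand":0.5,"tx":0.045,"ty":0.001,"tz":0.02,"spin":0},{"hand":0.5,"tx":0.035,"ty":0,"tz":0.03,"spin":0},{"hand":0.5,"tx":0.015,"ty":0,"tz":0.03,"spin":0},{"hand":0.5,"tx":0,"ty":0,"tz":0.02,"spin":0},{"hand":0.5,"tx":0,"ty":0,"tz":0,"spin":0}]'
python3 -m creep '[{"hand":0.5,"tx":0,"ty":0,"tz":0.006,"spin":0},{"hand":0.5,"tx":0,"ty":0,"tz":0.006,"spin":0},{"hand":0.5,"tx":0,"ty":0,"tz":0,"spin":0},{"hand":0.5,"tx":0,"ty":0,"tz":0,"spin":0}]'
```

```text
time: 7.18
tool_pos: [541.4, -107.3, 147.7]
tcp_rot: [-3.141, -0.001, 1.671]
contact_force: [0.3, 0.5, -2.1]
grip_width: 64.0
finger_force: 30.0
time: 7.8
tool_pos: [532.0, -14.2, 46.7]
tcp_rot: [-3.137, -0.001, 1.672]
contact_force: [-0.2, -0.5, -0.9]
grip_width: 64.1
finger_force: 30.0
time: 8.3
tool_pos: [534.1, -15.8, 36.5]
tcp_rot: [3.141, 0.0, 1.671]
contact_force: [0.3, -0.3, -1.8]
grip_width: 64.0
finger_force: 30.0
```

```bash
python3 -m creep '[{"hand":0.5,"tx":0,"ty":0,"tz":0.003,"spin":0},{"hand":0.5,"tx":0,"ty":0,"tz":0.002,"spin":0},{"hand":0.5,"tx":0,"ty":0,"tz":0,"spin":0},{"hand":0.5,"tx":0,"ty":0,"tz":0,"spin":0}]'
python3 -m creep '[{"hand":0.5,"tx":0,"ty":0,"tz":0.0015,"spin":0},{"hand":0.5,"tx":0,"ty":0,"tz":0,"spin":0},{"hand":0.5,"tx":0,"ty":0,"tz":0,"spin":0}]'
```

```text
time: 8.8
tool_pos: [534.0, -15.6, 31.2]
tcp_rot: [3.142, -0.0, 1.671]
contact_force: [-0.1, -0.3, -0.8]
grip_width: 63.8
finger_force: 30.0
time: 9.18
tool_pos: [534.1, -15.6, 29.7]
tcp_rot: [3.141, -0.0, 1.671]
contact_force: [-0.2, -0.8, -0.2]
grip_width: 63.9
finger_force: 30.0
```

```bash
python3 -m creep '[{"hand":0.5,"tx":0,"ty":0,"tz":0.0008,"spin":0},{"hand":0.5,"tx":0,"ty":0,"tz":0,"spin":0}]'; python3 -m creep '[{"hand":1,"tx":0,"ty":0,"tz":0,"spin":0},{"hand":1,"tx":0,"ty":0,"tz":0,"spin":0},{"hand":1,"tx":0,"ty":0,"tz":0,"spin":0},{"hand":1,"tx":0,"ty":0,"tz":0,"spin":0}]'
python3 -m creep '[{"hand":1,"tx":0,"ty":0,"tz":-0.02,"spin":0},{"hand":1,"tx":0,"ty":0,"tz":-0.04,"spin":0},{"hand":1,"tx":-0.03,"ty":0,"tz":-0.05,"spin":0},{"hand":1,"tx":-0.04,"ty":0,"tz":-0.05,"spin":0},{"hand":1,"tx":0,"ty":0,"tz":0,"spin":0}]'
python3 -m creep '[{"hand":0.33,"tx":0,"ty":0,"tz":0,"spin":0},{"hand":0.33,"tx":0,"ty":0,"tz":0,"spin":0}]'
python3 - <<'E'
from h import *
c=shot('wrist','w3.png'); print(get_obs()['grip_width'],-c['R'].T@c['t'])
E
```

```text
time: 9.43
tool_pos: [534.1, -15.6, 29.7]
tcp_rot: [3.141, 0.0, 1.671]
contact_force: [-1.5, -0.7, 5.9]
grip_width: 63.4
finger_force: 30.0
time: 9.93
tool_pos: [534.0, -15.6, 28.8]
tcp_rot: [-3.142, -0.0, 1.671]
contact_force: [-0.8, 0.3, 0.6]
grip_width: 91.4
finger_force: 0.0
time: 10.55
tool_pos: [543.2, -87.1, 191.7]
tcp_rot: [3.134, 0.004, 1.668]
contact_force: [0.6, 0.5, 0.3]
grip_width: 91.6
finger_force: 0.0
time: 10.8
tool_pos: [539.9, -83.2, 186.0]
tcp_rot: [-3.138, -0.002, 1.672]
contact_force: [-0.3, -1.2, 0.4]
grip_width: 76.4
finger_force: 0.0
72.3238786368951 [533.04757814  -9.8180201  357.8215625 ]
```

View pics/w3.png

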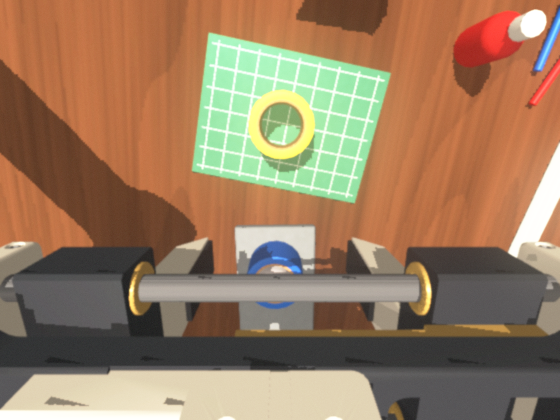

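The yellow ring is at (281,124), standing in the middle of the mat. The red bottle and the blue roll have not been disturbed.

```bash
cat > ring.py <<'E'
from h import *
import sys
from scipy.spatial.transform import Rotation as Ro
f,z,x0,y0,x1,y1=sys.argv[1],*map(float,sys.argv[2:])
c=dict(np.load('pics/'+f+'.npz')); h=cv2.cvtColor(c['color'],cv2.COLOR_RGB2HSV)
m=cv2.inRange(h,(22,110,90),(35,255,255)); q=np.zeros_like(m); s=np.s_[int(y0):int(y1),int(x0):int(x1)]; q[s]=m[s]
k=max(cv2.findContours(q,0,1)[0],key=cv2.contourArea);e=cv2.fitEllipse(k)
X=ray(c,*e[0],z); w=max(e[1])/2;print(e,X.round(1),'diam',np.linalg.norm(ray(c,e[0][0]+w,e[0][1],z)-ray(c,e[0][0]-w,e[0][1],z)))
o=get_obs();R=Ro.from_euler('xyz',o['tcp_rot']).as_matrix();print(o['tool_pos'],o['tcp_rot'],'tool',(R.T@(X-o['tool_pos'])).round(1))
E
python3 ring.py w3.png 51 240 80 325 165
```

```text
((282.3677062988281, 127.00212097167969), (60.71757125854492, 66.31989288330078), 50.72172546386719) [535.4 -15.   51. ] diam 65.40289608915164
[540.07843053 -83.29919642 186.19693233] [-3.13880144e+00 -1.40781639e-03  1.67196565e+00] tool [ 68.2   2.7 135.3]
```

```bash
python3 -m creep '[{"hand":0.37,"tx":0.035,"ty":-0.0135,"tz":0.04,"spin":0},{"hand":0.37,"tx":0.0354,"ty":-0.014,"tz":0.04,"spin":0},{"hand":0.37,"tx":0,"ty":0,"tz":0.02,"spin":0},{"hand":0.37,"tx":0,"ty":0,"tz":0,"spin":0},{"hand":0.37,"tx":0,"ty":0,"tz":0,"spin":0}]'
python3 -m creep '[{"hand":0.37,"tx":0,"ty":0,"tz":0.017,"spin":0},{"hand":0.37,"tx":0,"ty":0,"tz":0.017,"spin":0},{"hand":0.37,"tx":0,"ty":0,"tz":0.018,"spin":0},{"hand":0.37,"tx":0,"ty":0,"tz":0,"spin":0}]'
python3 -m creep '[{"hand":0.25,"tx":0,"ty":0,"tz":0,"spin":0},{"hand":0.2,"tx":0,"ty":0,"tz":0,"spin":0},{"hand":0.05,"tx":0,"ty":0,"tz":0,"spin":0},{"hand":0.05,"tx":0,"ty":0,"tz":0,"spin":0},{"hand":0.05,"tx":0,"ty":0,"tz":0,"spin":0}]'
```

```text
time: 11.48
tool_pos: [507.1, -17.0, 88.2]
tcp_rot: [3.141, 0.0, 1.671]
contact_force: [0.3, 0.2, 0.5]
grip_width: 34.5
finger_force: 0.0
time: 11.98
tool_pos: [506.4, -17.3, 35.7]
tcp_rot: [-3.141, -0.0, 1.67]
contact_force: [-0.6, -0.1, 0.1]
grip_width: 34.2
finger_force: 0.0
time: 12.6
tool_pos: [507.1, -17.1, 36.7]
tcp_rot: [3.14, 0.0, 1.671]
contact_force: [-1.2, 0.3, 6.3]
grip_width: 4.6
finger_force: 3.5
```

```bash
python3 -m creep '[{"hand":0.05,"tx":0,"ty":0,"tz":0,"spin":0}]'
python3 - <<'E'
from h import *
a=shot('scene','s4.png')['color'][110:270,190:350]; b=shot('top','t4.png')['color'][180:300,220:340]
i=np.hstack([cv2.resize(a,(400,400),interpolation=3),cv2.resize(b,(400,400),interpolation=3)]); cv2.imwrite('pics/c4.png',i[:,:,::-1])
E
```

```text
time: 12.72
tool_pos: [507.1, -17.1, 36.7]
tcp_rot: [3.14, 0.0, 1.671]
contact_force: [-1.4, 0.6, 7.0]
grip_width: 4.5
finger_force: 3.6
```

View pics/c4.png

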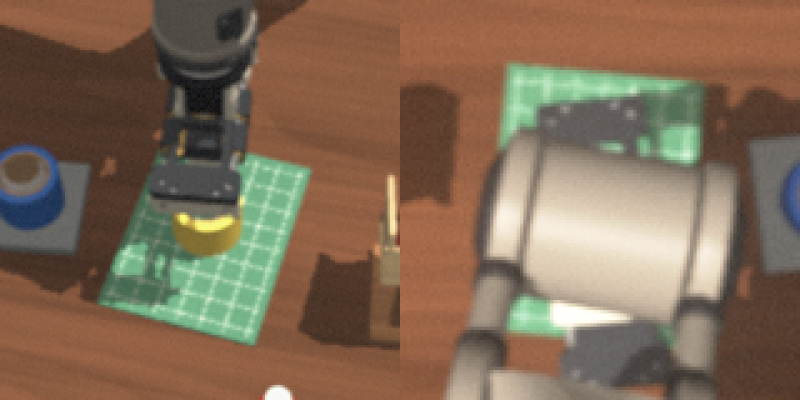

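```bash
python3 -m creep '[{"hand":0.37,"tx":0,"ty":0,"tz":0,"spin":0},{"hand":0.37,"tx":0,"ty":0,"tz":0,"spin":0},{"hand":0.37,"tx":0,"ty":0,"tz":0,"spin":0},{"hand":0.37,"tx":0,"ty":0,"tz":0,"spin":0}]'
python3 - <<'E'
from h import *
shot('scene','s5.png')
E
python3 -m creep '[{"hand":0.37,"tx":0,"ty":0,"tz":-0.02,"spin":0},{"hand":0.37,"tx":0,"ty":0,"tz":-0.04,"spin":0},{"hand":0.37,"tx":-0.03,"ty":0,"tz":-0.05,"spin":0},{"hand":0.37,"tx":-0.04,"ty":0,"tz":-0.04,"spin":0},{"hand":0.37,"tx":0,"ty":0,"tz":0,"spin":0}]'
python3 -m creep '[{"hand":0.37,"tx":0,"ty":0,"tz":0,"spin":0},{"hand":0.37,"tx":0,"ty":0,"tz":0,"spin":0}]'
python3 - <<'E'
from h import *
w=shot('wrist','w5.png')['color']; 
def g(f): return cv2.resize(cv2.imread('pics/'+f)[110:270,190:350],(400,400),interpolation=3)
i=np.hstack([g('s5.png'),cv2.resize(w[20:260,160:400][:,:,::-1],(400,400))]); cv2.imwrite('pics/c5.png',i)
E
python3 ring.py w5.png 51 220 70 360 190
```

```text
time: 13.32
tool_pos: [505.9, -16.9, 35.3]
tcp_rot: [-3.14, -0.0, 1.671]
contact_force: [0.0, 0.2, 0.1]
grip_width: 33.4
finger_force: 0.0
time: 14.0
tool_pos: [515.2, -89.2, 188.6]
tcp_rot: [3.136, 0.003, 1.668]
contact_force: [0.0, 0.2, 0.0]
grip_width: 33.7
finger_force: 0.0
time: 14.25
tool_pos: [512.5, -85.5, 184.1]
tcp_rot: [-3.139, -0.002, 1.672]
contact_force: [0.6, 0.1, -0.4]
grip_width: 34.2
finger_force: 0.0
((311.7618408203125, 127.04407501220703), (60.11907958984375, 68.603759765625), 44.4909782409668) [536.7 -14.4  51. ] diam 67.19885235668666
[512.66885987 -85.55758944 184.32043937] [-3.13888814e+00 -1.43208273e-03  1.67208410e+00] tool [ 68.2  31.4 133.3]
```

View pics/c5.png

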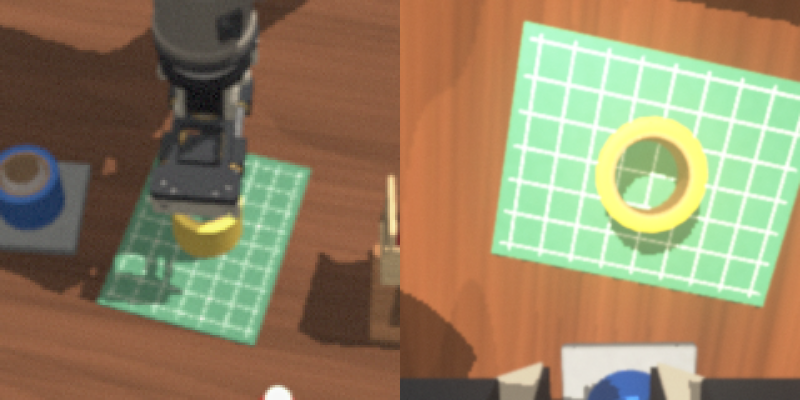

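The roll still stands on the mat, shifted about 1 mm. I'll try the grasp again, closing in steps and reading the width and force each time.

```bash
python3 -m creep '[{"hand":0.37,"tx":0.035,"ty":0.001,"tz":0.04,"spin":0},{"hand":0.37,"tx":0.0354,"ty":0,"tz":0.04,"spin":0},{"hand":0.37,"tx":0,"ty":0,"tz":0.02,"spin":0},{"hand":0.37,"tx":0,"ty":0,"tz":0.02,"spin":0},{"hand":0.37,"tx":0,"ty":0,"tz":0,"spin":0}]'
python3 -m creep '[{"hand":0.3,"tx":0,"ty":0,"tz":0.017,"spin":0},{"hand":0.25,"tx":0,"ty":0,"tz":0.013,"spin":0},{"hand":0.2,"tx":0,"ty":0,"tz":0,"spin":0},{"hand":0.2,"tx":0,"ty":0,"tz":0,"spin":0}]'
python3 -m creep '[{"hand":0.14,"tx":0,"ty":0,"tz":0,"spin":0},{"hand":0.14,"tx":0,"ty":0,"tz":0,"spin":0}]'
python3 -m creep '[{"hand":0.11,"tx":0,"ty":0,"tz":0,"spin":0},{"hand":0.11,"tx":0,"ty":0,"tz":0,"spin":0}]'
python3 -m creep '[{"hand":0.08,"tx":0,"ty":0,"tz":0,"spin":0},{"hand":0.08,"tx":0,"ty":0,"tz":0,"spin":0}]'
python3 -m creep '[{"hand":0,"tx":0,"ty":0,"tz":0,"spin":0},{"hand":0,"tx":0,"ty":0,"tz":0,"spin":0},{"hand":0,"tx":0,"ty":0,"tz":0,"spin":0}]'
```

```text
time: 14.92
tool_pos: [505.8, -15.5, 63.9]
tcp_rot: [-3.137, -0.001, 1.672]
contact_force: [-0.2, -0.0, -0.2]
grip_width: 33.9
finger_force: 0.0
time: 15.42
tool_pos: [507.7, -16.5, 36.2]
tcp_rot: [3.141, 0.0, 1.671]
contact_force: [-0.5, -0.0, -0.3]
grip_width: 18.8
finger_force: 0.0
time: 15.68
tool_pos: [507.7, -16.6, 36.1]
tcp_rot: [3.141, 0.0, 1.671]
contact_force: [-0.6, 0.3, 0.2]
grip_width: 12.9
finger_force: 0.0
time: 15.92
tool_pos: [507.9, -16.6, 36.0]
tcp_rot: [3.14, 0.0, 1.671]
contact_force: [1.2, -0.5, 0.8]
grip_width: 10.1
finger_force: 0.7
time: 16.18
tool_pos: [508.4, -16.5, 36.6]
tcp_rot: [3.139, 0.0, 1.671]
contact_force: [1.0, 0.3, 6.4]
grip_width: 7.2
finger_force: 3.5
time: 16.55
tool_pos: [508.1, -16.6, 36.7]
tcp_rot: [3.14, 0.0, 1.671]
contact_force: [-0.5, 0.8, 9.3]
grip_width: 0.6
finger_force: 4.5
```

```bash
cat > blob.py <<'E'
from h import *
import sys
def blob(f,box=(230,150,310,250)):
    c=dict(np.load('pics/'+f+'.npz'));h=cv2.cvtColor(c['color'],cv2.COLOR_RGB2HSV);m=cv2.inRange(h,(18,110,60),(36,255,255))
    x0,y0,x1,y1=box;ys,xs=np.nonzero(m[y0:y1,x0:x1]);return c,m,(xs.min()+x0,xs.max()+x0,ys.min()+y0,ys.max()+y0,len(xs))
if __name__=='__main__':
    shot('scene',sys.argv[1])
    for f in ['s5.png','s4.png',sys.argv[1]]: print(f,blob(f)[2])
    c=blob('s5.png')[0]; print('upright model bottom rim: ',[proj(c,[535.8+33*np.cos(t),-14.7+33*np.sin(t),3]).round(1).tolist() for t in(-1.57,0,1.57)])
E
python3 blob.py s6.png
python3 -m creep '[{"hand":0,"tx":0,"ty":0,"tz":-0.005,"spin":0},{"hand":0,"tx":0,"ty":0,"tz":-0.01,"spin":0},{"hand":0,"tx":0,"ty":0,"tz":0,"spin":0},{"hand":0,"tx":0,"ty":0,"tz":0,"spin":0}]'
python3 blob.py s7.png
```

```text
s5.png (np.int64(258), np.int64(288), np.int64(150), np.int64(212), 363)
s4.png (np.int64(255), np.int64(287), np.int64(157), np.int64(211), 366)
s6.png (np.int64(259), np.int64(286), np.int64(163), np.int64(212), 368)
upright model bottom rim:  [[258.6, 198.8], [269.2, 212.8], [285.7, 203.4]]
time: 17.1
tool_pos: [507.3, -16.5, 50.7]
tcp_rot: [-3.142, -0.0, 1.671]
contact_force: [0.2, 0.4, -0.5]
grip_width: 0.1
finger_force: 0.0
s5.png (np.int64(258), np.int64(288), np.int64(150), np.int64(212), 363)
s4.png (np.int64(255), np.int64(287), np.int64(157), np.int64(211), 366)
s7.png (np.int64(255), np.int64(287), np.int64(159), np.int64(212), 420)
upright model bottom rim:  [[258.6, 198.8], [269.2, 212.8], [285.7, 203.4]]
```

The forces suggest the tips only slid over the top edge of the wall. I'll open, go 14 mm deeper (still safe over the mat) and close in steps.

```bash
python3 -m creep '[{"hand":0.37,"tx":0,"ty":0,"tz":-0.02,"spin":0},{"hand":0.37,"tx":0,"ty":0.0005,"tz":0,"spin":0},{"hand":0.37,"tx":0.001,"ty":0,"tz":0,"spin":0},{"hand":0.37,"tx":0,"ty":0,"tz":0,"spin":0}]'
python3 -m creep '[{"hand":0.37,"tx":0,"ty":0,"tz":0.017,"spin":0},{"hand":0.37,"tx":0,"ty":0,"tz":0.017,"spin":0},{"hand":0.37,"tx":0,"ty":0,"tz":0,"spin":0},{"hand":0.37,"tx":0,"ty":0,"tz":0,"spin":0}]'
python3 -m creep '[{"hand":0.37,"tx":0,"ty":0,"tz":0.007,"spin":0},{"hand":0.33,"tx":0,"ty":0,"tz":0.007,"spin":0},{"hand":0.27,"tx":0,"ty":0,"tz":0,"spin":0},{"hand":0.2,"tx":0,"ty":0,"tz":0,"spin":0}]'
python3 -m creep '[{"hand":0.14,"tx":0,"ty":0,"tz":0,"spin":0},{"hand":0.14,"tx":0,"ty":0,"tz":0,"spin":0}]'
python3 -m creep '[{"hand":0.08,"tx":0,"ty":0,"tz":0,"spin":0},{"hand":0.08,"tx":0,"ty":0,"tz":0,"spin":0}]'
```

```text
time: 17.65
tool_pos: [507.3, -15.3, 70.0]
tcp_rot: [-3.14, -0.0, 1.671]
contact_force: [-0.4, -0.2, -0.4]
grip_width: 32.5
finger_force: 0.0
time: 18.15
tool_pos: [508.0, -15.5, 37.0]
tcp_rot: [3.141, -0.0, 1.671]
contact_force: [0.1, -0.1, 0.2]
grip_width: 34.0
finger_force: 0.0
time: 18.65
tool_pos: [507.9, -15.5, 22.7]
tcp_rot: [3.142, -0.0, 1.671]
contact_force: [0.4, 0.4, 0.0]
grip_width: 19.7
finger_force: 0.0
time: 18.9
tool_pos: [508.0, -15.5, 22.9]
tcp_rot: [3.141, 0.0, 1.671]
contact_force: [-0.7, 0.3, -0.2]
grip_width: 13.2
finger_force: 0.0
time: 19.15
tool_pos: [507.8, -15.5, 22.9]
tcp_rot: [3.141, 0.0, 1.671]
contact_force: [-0.7, 0.2, 1.8]
grip_width: 9.3
finger_force: 27.2
```

It now grips: 27 N at 9.3 mm. Lift and check.

```bash
python3 -m creep '[{"hand":0,"tx":0,"ty":0,"tz":0,"spin":0},{"hand":0,"tx":0,"ty":0,"tz":-0.005,"spin":0},{"hand":0,"tx":0,"ty":0,"tz":-0.015,"spin":0},{"hand":0,"tx":0,"ty":0,"tz":-0.02,"spin":0},{"hand":0,"tx":0,"ty":0,"tz":0,"spin":0}]'
python3 -m creep '[{"hand":0,"tx":0,"ty":0,"tz":-0.04,"spin":0},{"hand":0,"tx":0,"ty":0,"tz":-0.05,"spin":0},{"hand":0,"tx":0,"ty":0,"tz":-0.04,"spin":0},{"hand":0,"tx":0,"ty":0,"tz":0,"spin":0},{"hand":0,"tx":0,"ty":0,"tz":0,"spin":0}]'
python3 - <<'E'
from h import *
o=get_obs();T=o['tool_pos'];c=shot('scene','s8.png');h=cv2.cvtColor(c['color'],cv2.COLOR_RGB2HSV);m=cv2.inRange(h,(18,110,60),(36,255,255))
m[:,:225]=0;m[:,330:]=0;m[:80]=0;m[250:]=0
n,l,s,_=cv2.connectedComponentsWithStats(m);print([list(map(int,x)) for x in s[1:] if x[4]>40])
P=[proj(c,[T[0]+28+33*np.cos(t),T[1]+2.8+33*np.sin(t),T[2]-19.9+z]) for t in np.linspace(0,6.28,40) for z in(0,48)]
P=np.array(P);print(T,'model box',P.min(0),P.max(0), o['moment'])
k=cv2.convexHull(P.astype(np.float32)).astype(int); q=np.zeros_like(m);cv2.fillConvexPoly(q,k,255);print('yellow inside/outside model',(m&q>0).sum(),((m>0)&(q==0)).sum())
E
```

```text
time: 19.77
tool_pos: [509.2, -15.7, 64.6]
tcp_rot: [3.138, 0.001, 1.671]
contact_force: [-0.4, -0.5, -1.8]
grip_width: 9.5
finger_force: 27.2
time: 20.4
tool_pos: [507.0, -15.3, 191.5]
tcp_rot: [-3.14, -0.001, 1.671]
contact_force: [-0.1, -0.4, -1.0]
grip_width: 9.6
finger_force: 27.5
[[255, 150, 33, 20, 531]]
[506.98919494 -15.32413978 191.48337961] model box [254.11025224 129.9386244 ] [287.72971398 170.91901107] [-0.05012931  0.09873804  0.01738187]
yellow inside/outside model 531 36
```

The roll hangs upright where the model predicts it. Next I carry it toward the rack, holding high to re-measure the marker.

```bash
python3 -m creep '[{"hand":0,"tx":0.02,"ty":0.002,"tz":-0.01,"spin":0},{"hand":0,"tx":0.045,"ty":0.005,"tz":-0.02,"spin":0},{"hand":0,"tx":0.05,"ty":0.005,"tz":-0.02,"spin":0},{"hand":0,"tx":0.05,"ty":0.005,"tz":-0.01,"spin":0},{"hand":0,"tx":0.05,"ty":0.005,"tz":0,"spin":0}]'
python3 -m creep '[{"hand":0,"tx":0.045,"ty":0.005,"tz":0,"spin":0},{"hand":0,"tx":0.03,"ty":0.004,"tz":0,"spin":0},{"hand":0,"tx":0.013,"ty":0.002,"tz":0,"spin":0},{"hand":0,"tx":0,"ty":0,"tz":0,"spin":0},{"hand":0,"tx":0,"ty":0,"tz":0,"spin":0}]'
cat > fit2.py <<'E'
from h import *
from scipy.optimize import least_squares
a=.38
def quad(c,p,n=0):
    cs,sn=np.cos(p[2]),np.sin(p[2]);o=[]
    for s,y in((-31,-33),(-31,33),(31,33),(31,-33)):
        X=s*np.cos(a);o.append(proj(c,[p[0]+cs*X-sn*y,p[1]+sn*X+cs*y,83.5+s*np.sin(a)]))
    return np.array(o)
for f in('w1.png','w9.png'):
    c=shot('wrist',f) if f=='w9.png' else dict(np.load('pics/'+f+'.npz'))
    h=cv2.cvtColor(c['color'],cv2.COLOR_RGB2HSV);m=cv2.inRange(h,(22,150,70),(36,255,255))
    q=quad(c,[550,356,.09]);b=np.zeros_like(m);cv2.fillConvexPoly(b,(q.mean(0)+(q-q.mean(0))*1.5).astype(int),255);m&=b
    k=max(cv2.findContours(m,0,1)[0],key=cv2.contourArea)[:,0,:].astype(float)
    def r(p):
        Q=quad(c,p);d=[]
        for i in range(4):
            A,B=Q[i],Q[(i+1)%4];e=(B-A)/np.linalg.norm(B-A);n=np.array([-e[1],e[0]]);d.append((k-A)@n)
        d=np.array(d);return d[np.abs(d).argmin(0),range(len(k))]
    s=least_squares(r,[550,356,.09],loss='soft_l1');print(f,s.x.round(3),'rms px',np.sqrt((r(s.x)**2).mean()).round(2),'bbox',k.min(0),k.max(0))
o=get_obs();print(o['tool_pos'].round(1),o['grip_width'],o['joint_positions'].round(2))
E
python3 fit2.py
```

```text
time: 21.08
tool_pos: [507.9, 202.2, 251.8]
tcp_rot: [-3.14, 0.0, 1.671]
contact_force: [0.6, 0.0, -1.2]
grip_width: 9.3
finger_force: 27.5
time: 21.7
tool_pos: [510.4, 288.1, 252.4]
tcp_rot: [-3.141, 0.001, 1.67]
contact_force: [0.3, -0.3, -1.7]
grip_width: 9.6
finger_force: 27.5
w1.png [5.50039e+02 3.55823e+02 9.60000e-02] rms px 0.79 bbox [266. 119.] [312. 172.]
w9.png [5.49957e+02 3.55692e+02 9.80000e-02] rms px 0.85 bbox [295.  99.] [351. 162.]
[510.5 288.1 252.6] 9.165671790914752 [ 0.38  0.43  1.28 -0.    1.44  0.28]
```

Both views agree on the marker: (550, 356), yaw 0.097. Moving over the bay and down to just above contact.

```bash
python3 -m creep '[{"hand":0,"tx":0.02,"ty":0.003,"tz":0.01,"spin":0},{"hand":0,"tx":0.03,"ty":0.005,"tz":0.02,"spin":0},{"hand":0,"tx":0.0154,"ty":0.003,"tz":0.02,"spin":0},{"hand":0,"tx":0,"ty":0,"tz":0.02,"spin":0},{"hand":0,"tx":0,"ty":0,"tz":0,"spin":0}]'
python3 -m creep '[{"hand":0,"tx":0,"ty":0,"tz":0.02,"spin":0},{"hand":0,"tx":0,"ty":0,"tz":0.02,"spin":0},{"hand":0,"tx":0,"ty":0,"tz":0.015,"spin":0},{"hand":0,"tx":0,"ty":0,"tz":0.005,"spin":0},{"hand":0,"tx":0,"ty":0,"tz":0,"spin":0}]'
python3 -m creep '[{"hand":0,"tx":0,"ty":0,"tz":0.003,"spin":0},{"hand":0,"tx":0,"ty":0,"tz":0,"spin":0},{"hand":0,"tx":0,"ty":0,"tz":0,"spin":0}]'
```

```text
time: 22.38
tool_pos: [513.6, 355.1, 180.1]
tcp_rot: [-3.137, 0.002, 1.671]
contact_force: [0.7, -0.9, -1.3]
grip_width: 9.5
finger_force: 27.5
time: 23.0
tool_pos: [515.0, 355.5, 123.0]
tcp_rot: [3.141, -0.0, 1.671]
contact_force: [-0.4, -0.0, -1.0]
grip_width: 9.7
finger_force: 27.5
time: 23.38
tool_pos: [514.9, 355.6, 120.1]
tcp_rot: [3.141, -0.0, 1.671]
contact_force: [-1.1, -0.1, -2.2]
grip_width: 9.7
finger_force: 27.5
```

```bash
python3 -m creep '[{"hand":0,"tx":-0.001,"ty":0,"tz":0.003,"spin":0},{"hand":0,"tx":0,"ty":0,"tz":0,"spin":0},{"hand":0,"tx":0,"ty":0,"tz":0,"spin":0}]'
python3 -m creep '[{"hand":0,"tx":0,"ty":0,"tz":0.002,"spin":0},{"hand":0,"tx":0,"ty":0,"tz":0,"spin":0},{"hand":0,"tx":0,"ty":0,"tz":0,"spin":0}]'
python3 -m creep '[{"hand":0,"tx":0,"ty":0,"tz":0.001,"spin":0},{"hand":0,"tx":0,"ty":0,"tz":0,"spin":0},{"hand":0,"tx":0,"ty":0,"tz":0,"spin":0}]'
```

```text
time: 23.75
tool_pos: [514.9, 354.5, 116.7]
tcp_rot: [-3.142, -0.0, 1.671]
contact_force: [0.5, -0.0, -1.3]
grip_width: 9.5
finger_force: 27.5
time: 24.12
tool_pos: [514.9, 354.5, 114.7]
tcp_rot: [3.142, -0.0, 1.671]
contact_force: [-0.6, 0.4, -2.1]
grip_width: 9.1
finger_force: 27.5
time: 24.5
tool_pos: [514.9, 354.5, 113.7]
tcp_rot: [3.142, -0.0, 1.671]
contact_force: [-0.2, -0.2, -1.5]
grip_width: 9.2
finger_force: 27.5
```

```bash
python3 -m creep '[{"hand":0,"tx":0,"ty":0,"tz":0.001,"spin":0},{"hand":0,"tx":0,"ty":0,"tz":0,"spin":0},{"hand":0,"tx":0,"ty":0,"tz":0,"spin":0}]'
python3 -m creep '[{"hand":0,"tx":0,"ty":0,"tz":0.001,"spin":0},{"hand":0,"tx":0,"ty":0,"tz":0,"spin":0},{"hand":0,"tx":0,"ty":0,"tz":0,"spin":0}]'
```

```text
time: 24.88
tool_pos: [514.8, 354.6, 112.9]
tcp_rot: [3.141, -0.0, 1.671]
contact_force: [-1.3, -0.3, 0.1]
grip_width: 8.8
finger_force: 27.6
time: 25.25
tool_pos: [514.5, 354.6, 112.0]
tcp_rot: [-3.141, -0.0, 1.671]
contact_force: [-5.5, -0.8, 4.2]
grip_width: 9.5
finger_force: 27.9
```

Contact with the slope. Now I ease the grip open in small steps while following down, so the roll tips gently onto the slope.

```bash
python3 -m creep '[{"hand":0,"tx":0,"ty":-0.0007,"tz":-0.001,"spin":0},{"hand":0.1,"tx":0,"ty":0,"tz":0,"spin":0},{"hand":0.11,"tx":0,"ty":0,"tz":0,"spin":0},{"hand":0.12,"tx":0,"ty":0,"tz":0.002,"spin":0},{"hand":0.12,"tx":0,"ty":0,"tz":0,"spin":0}]'
python3 -m creep '[{"hand":0.13,"tx":0,"ty":0,"tz":0.003,"spin":0},{"hand":0.14,"tx":0,"ty":0,"tz":0.003,"spin":0},{"hand":0.14,"tx":0,"ty":0,"tz":0,"spin":0}]'
cat > tilt.py <<'E'
from h import *
import sys
# white-roll-free: yellow top-ring seen by scene and top cams, bounding boxes
for n,b in(('scene',(415,170,480,245)),('top',(85,200,140,275))):
    c=shot(n,n+sys.argv[1]);h=cv2.cvtColor(c['color'],cv2.COLOR_RGB2HSV);m=cv2.inRange(h,(22,120,60),(36,255,255))
    ys,xs=np.nonzero(m[b[1]:b[3],b[0]:b[2]]);print(n,xs.min()+b[0],xs.max()+b[0],ys.min()+b[1],ys.max()+b[1],len(xs))
E
python3 tilt.py a.png
```

```text
time: 25.88
tool_pos: [513.7, 354.4, 110.4]
tcp_rot: [-3.14, 0.0, 1.671]
contact_force: [-2.4, -1.2, 1.3]
grip_width: 11.0
finger_force: 1.3
time: 26.25
tool_pos: [514.1, 354.3, 104.3]
tcp_rot: [-3.141, 0.0, 1.671]
contact_force: [-1.7, -0.2, 1.2]
grip_width: 12.8
finger_force: 1.1
scene 430 461 187 217 302
top 100 133 222 251 290
```

```bash
python3 -m creep '[{"hand":0.155,"tx":0,"ty":0,"tz":0.002,"spin":0},{"hand":0.165,"tx":0,"ty":0,"tz":0.002,"spin":0},{"hand":0.165,"tx":0,"ty":0,"tz":0,"spin":0}]'
python3 -m creep '[{"hand":0.18,"tx":0,"ty":0.0005,"tz":0.002,"spin":0},{"hand":0.19,"tx":0,"ty":0.0005,"tz":0.002,"spin":0},{"hand":0.19,"tx":0,"ty":0,"tz":0,"spin":0}]'
python3 -m creep '[{"hand":0.2,"tx":0,"ty":0.0005,"tz":0.002,"spin":0},{"hand":0.21,"tx":0,"ty":0.0005,"tz":0.002,"spin":0},{"hand":0.21,"tx":0,"ty":0,"tz":0,"spin":0}]'
python3 tilt.py b.png
```

```text
time: 26.72
tool_pos: [514.3, 354.4, 100.5]
tcp_rot: [3.142, 0.0, 1.671]
contact_force: [-1.1, 0.4, -0.4]
grip_width: 15.1
finger_force: 0.8
time: 27.1
tool_pos: [515.3, 354.5, 96.5]
tcp_rot: [3.142, 0.0, 1.671]
contact_force: [-1.1, 0.1, -1.0]
grip_width: 17.2
finger_force: 0.5
time: 27.48
tool_pos: [516.2, 354.6, 92.5]
tcp_rot: [-3.142, 0.0, 1.671]
contact_force: [-1.2, -0.0, -0.9]
grip_width: 19.6
finger_force: 0.5
scene 430 458 191 217 187
top 105 133 222 251 223
```

```bash
python3 -m creep '[{"hand":0.22,"tx":0,"ty":0,"tz":0,"spin":0},{"hand":0.23,"tx":0,"ty":0,"tz":0,"spin":0},{"hand":0.23,"tx":0,"ty":0,"tz":0,"spin":0}]'
python3 -m creep '[{"hand":0.25,"tx":0,"ty":0,"tz":0,"spin":0},{"hand":0.26,"tx":0,"ty":0,"tz":0,"spin":0},{"hand":0.26,"tx":0,"ty":0,"tz":0,"spin":0}]'
python3 -m creep '[{"hand":0.28,"tx":0,"ty":0,"tz":0,"spin":0},{"hand":0.3,"tx":0,"ty":0,"tz":0,"spin":0},{"hand":0.3,"tx":0,"ty":0,"tz":0,"spin":0}]'
python3 tilt.py c.png
```

```text
time: 27.95
tool_pos: [516.2, 354.6, 92.8]
tcp_rot: [3.141, -0.0, 1.671]
contact_force: [-1.4, 0.6, -1.0]
grip_width: 21.0
finger_force: 0.4
time: 28.32
tool_pos: [516.3, 354.7, 92.8]
tcp_rot: [3.141, -0.0, 1.671]
contact_force: [1.2, 0.4, 0.2]
grip_width: 24.0
finger_force: 0.0
time: 28.7
tool_pos: [516.2, 354.7, 92.8]
tcp_rot: [3.141, -0.0, 1.671]
contact_force: [0.3, -0.4, -0.4]
grip_width: 27.7
finger_force: 0.0
scene 430 458 191 217 193
top 106 133 222 252 212
```

No contact left. Withdraw straight up and measure.

```bash
python3 -m creep '[{"hand":0.3,"tx":0,"ty":0,"tz":-0.005,"spin":0},{"hand":0.3,"tx":0,"ty":0,"tz":-0.01,"spin":0},{"hand":0.3,"tx":0,"ty":0,"tz":-0.03,"spin":0},{"hand":0.3,"tx":0,"ty":0,"tz":-0.05,"spin":0},{"hand":0.3,"tx":0,"ty":0,"tz":-0.05,"spin":0}]'
python3 -m creep '[{"hand":0.3,"tx":-0.04,"ty":0.01,"tz":0,"spin":0},{"hand":0.3,"tx":-0.035,"ty":0.01,"tz":0,"spin":0},{"hand":0.3,"tx":0,"ty":0,"tz":0,"spin":0},{"hand":0.3,"tx":0,"ty":0,"tz":0,"spin":0}]'
cat > chk.py <<'E'
from h import *
import sys
from scipy.optimize import least_squares
c=shot('wrist',sys.argv[1]);h=cv2.cvtColor(c['color'],cv2.COLOR_RGB2HSV);m=cv2.inRange(h,(22,110,90),(36,255,255))
rx=np.array([.9953,.0968,0]);ry=np.array([-.0968,.9953,0])
def rim(s,d,a,r,nn,nz=48):  # bottom back edge n offset nn
    u=np.cos(a)*rx+np.array([0,0,np.sin(a)]);n=-np.sin(a)*rx+np.array([0,0,np.cos(a)])
    u0=np.cos(.38)*rx+np.array([0,0,np.sin(.38)])
    # pivot at back bottom edge lying on the slope at s+33
    C=np.array([550,355.8,83.5])+u0*(s+33)-u*33+ry*d+n*nz
    t=np.linspace(0,2*np.pi,72,endpoint=False);return np.array([proj(c,C+r*(np.cos(x)*u+np.sin(x)*ry)) for x in t])
q=rim(0,0,.38,33,0);b=np.zeros_like(m);cv2.fillConvexPoly(b,(q.mean(0)+(q-q.mean(0))*1.35).astype(int),255);m&=b
k=max(cv2.findContours(m,cv2.RETR_CCOMP,cv2.CHAIN_APPROX_NONE)[0],key=cv2.contourArea)
print('bbox',cv2.boundingRect(k))
k=cv2.convexHull(k)[:,0,:]; q0=np.zeros_like(m);cv2.fillConvexPoly(q0,k,255)
K=max(cv2.findContours(q0,0,1)[0],key=cv2.contourArea)[:,0,:].astype(float)
def f(p):
    H=cv2.convexHull(np.vstack([rim(p[0],p[1],p[2],33,0),rim(p[0],p[1],p[2],33,0,0)]).astype(np.float32))
    return np.array([cv2.pointPolygonTest(H,(float(x),float(y)),True) for x,y in K])
for a in(.38,.33,.28,.2,0.43):
    s=least_squares(lambda p:f([*p,a]),[0,0],loss='soft_l1',diff_step=1e-2,x_scale=1.);print('tilt',a,'s,y off',s.x.round(1),'rms',np.sqrt((f([*s.x,a])**2).mean()).round(2))
E
python3 chk.py w10.png
```

```text
time: 29.42
tool_pos: [516.0, 354.6, 240.0]
tcp_rot: [3.141, -0.0, 1.671]
contact_force: [1.2, 0.6, 0.1]
grip_width: 27.6
finger_force: 0.0
time: 29.92
tool_pos: [543.5, 282.4, 238.3]
tcp_rot: [3.141, -0.001, 1.671]
contact_force: [-0.1, -0.2, 0.8]
grip_width: 27.7
finger_force: 0.0
bbox (247, 81, 76, 77)
tilt 0.38 s,y off [0. 0.] rms 3.07
tilt 0.33 s,y off [0. 0.] rms 2.82
tilt 0.28 s,y off [0. 0.] rms 2.53
tilt 0.2 s,y off [0.6 1.6] rms 1.69
tilt 0.43 s,y off [0. 0.] rms 3.27
```

```bash
sed -i "s/c=shot('wrist',sys.argv\[1\])/c=dict(np.load('pics\/'+sys.argv[1]+'.npz')) if len(sys.argv)>2 else shot(*(['wrist'] + sys.argv[1:2]))/" chk.py
python3 - <<'E'
s=open('chk.py').read();i=s.index('for a in(.38');s=s[:i]+'''from scipy.optimize import minimize
for a in(.43,.38,.33,.28,.2,.1):
    g=lambda p:np.abs(f([*p,a])).mean()
    r=minimize(g,[1,1],method='Nelder-Mead',options=dict(initial_simplex=[[0,0],[5,0],[0,5]]));print('tilt',a,'s,y off',r.x.round(1),'mean abs px',round(r.fun,2))
'''
open('chk.py','w').write(s)
E
python3 chk.py w10.png old
python3 - <<'E'
from h import *
c=dict(np.load('pics/w10.png.npz'));h=cv2.cvtColor(c['color'],cv2.COLOR_RGB2HSV);m=cv2.inRange(h,(22,110,90),(36,255,255))
m[170:]=0;m[:70]=0;m[:,:230]=0;m[:,340:]=0
cs,hi=cv2.findContours(m,cv2.RETR_CCOMP,cv2.CHAIN_APPROX_NONE)
for k,hh in zip(cs,hi[0]):
    if cv2.contourArea(k)>60: print(cv2.fitEllipse(k),'hole' if hh[3]>=0 else 'outer',cv2.contourArea(k))
for a in(.38,.28,.2):
    rx=np.array([.9953,.0968,0]);n=-np.sin(a)*rx+[0,0,np.cos(a)];u=np.cos(a)*rx+[0,0,np.sin(a)];u0=np.cos(.38)*rx+[0,0,np.sin(.38)]
    C=np.array([550,355.8,83.5])+u0*33-u*33
    print(a,'top centre',proj(c,C+48*n).round(1),'bottom centre',proj(c,C).round(1))
E
```

```text
bbox (247, 81, 76, 77)
tilt 0.43 s,y off [5. 2.] mean abs px 1.58
tilt 0.38 s,y off [4.4 1.9] mean abs px 1.44
tilt 0.33 s,y off [3.5 1.8] mean abs px 1.34
tilt 0.28 s,y off [2.5 1.7] mean abs px 1.27
tilt 0.2 s,y off [0.6 1.7] mean abs px 1.16
tilt 0.1 s,y off [-2.7  1.6] mean abs px 1.03
((287.430908203125, 119.94915771484375), (78.0340805053711, 81.97370147705078), 115.85263061523438) outer 4861.5
((279.1468811035156, 119.76100158691406), (49.08251953125, 53.337074279785156), 176.35577392578125) hole 1382.5
0.38 top centre [275.  122.7] bottom centre [292.7 122.6]
0.28 top centre [278.9 122.8] bottom centre [291.7 122.6]
0.2 top centre [282.4 122.8] bottom centre [291.2 122.6]
```

```bash
python3 -m creep '[{"hand":0.3,"tx":0.03,"ty":0,"tz":0,"spin":0},{"hand":0.3,"tx":0.03,"ty":0,"tz":0,"spin":0},{"hand":0.3,"tx":0,"ty":0,"tz":0,"spin":0},{"hand":0.3,"tx":0,"ty":0,"tz":0,"spin":0}]'
cat > arc.py <<'E'
from h import *
import sys
from scipy.optimize import least_squares
c=shot('wrist',sys.argv[1]);g=cv2.GaussianBlur(c['color'],(3,3),0).astype(float)
h=cv2.cvtColor(c['color'],cv2.COLOR_RGB2HSV)
M={'yellow':(cv2.inRange(h,(22,110,90),(36,255,255)),0),'white':(cv2.inRange(h,(0,0,150),(180,60,255)),-82)}
rx=np.array([.9953,.0968,0]);ry=np.array([-.0968,.9953,0]);ez=np.array([0,0,1.])
def rim(s,d,a,r,y,t):
    u=np.cos(a)*rx+np.sin(a)*ez;n=-np.sin(a)*rx+np.cos(a)*ez;u0=np.cos(.38)*rx+np.sin(.38)*ez
    C=np.array([550,355.8,83.5])+u0*(s+33)-u*33+ry*(d+y)+48*n
    return np.array([proj(c,C+r*(np.cos(x)*u+np.sin(x)*ry)) for x in t])
for nm,(m,y) in M.items():
    O=rim(0,0,.38,28,y,np.linspace(0,6.28,90));lab=cv2.connectedComponents(m)[1]
    L=[lab[int(v),int(w)] for w,v in O if 0<=int(v)<420 and lab[int(v),int(w)]];m=(lab==max(set(L),key=L.count)).astype(np.uint8)
    to=np.linspace(1.9,4.38,40) # left (-x) arc, outer
    ds=np.linspace(-8,8,65)
    def edge(p,r,t,sg):
        # subpixel radius at which mask ends
        out=[]
        P=[rim(*p,r+e,y,t) for e in ds]
        V=np.array([cv2.remap(m.astype(np.float32),q[:,0].astype(np.float32)[None],q[:,1].astype(np.float32)[None],1)[0] for q in P])
        return V
    def meas(p):
        V=edge(p,33,to,1);W=edge(p,23,to,1)
        eo=ds[[np.argmax(V[::-1,i]>.5) for i in range(len(to))]]*-1
        ei=ds[[np.argmax(W[:,i]>.5) for i in range(len(to))]]
        return eo,ei
    for a in(.38,.28,.2):
        p=np.array([0.,0.]);
        for _ in range(6):
            eo,ei=meas([p[0],p[1],a]); e=np.concatenate([eo,ei]);T=np.concatenate([to,to])
            A=np.c_[np.cos(T)*.97,np.sin(T)]; ok=np.abs(e)<7.5
            p=p+np.linalg.lstsq(A[ok],e[ok],rcond=None)[0]
        eo,ei=meas([p[0],p[1],a]);print(nm,a,'s,y',p.round(1),'rms mm',eo.std().round(2),ei.std().round(2),'mean',eo.mean().round(2),ei.mean().round(2))
E
python3 arc.py w11.png
```

```text
time: 30.48
tool_pos: [537.2, 342.0, 237.6]
tcp_rot: [-3.141, 0.0, 1.672]
contact_force: [-0.5, 0.6, -0.0]
grip_width: 27.7
finger_force: 0.0
yellow 0.38 s,y [3.5 2.3] rms mm 0.71 0.28 mean -0.68 0.77
yellow 0.28 s,y [1.3 3.5] rms mm 0.9 0.33 mean -0.81 0.97
yellow 0.2 s,y [-1.   4.2] rms mm 0.92 0.41 mean -0.92 1.08
white 0.38 s,y [3.2 3.1] rms mm 4.67 4.62 mean 4.28 -4.29
white 0.28 s,y [0.4 5.1] rms mm 4.58 4.54 mean 4.53 -4.54
white 0.2 s,y [-2.2  6.6] rms mm 4.61 4.62 mean 4.52 -4.48
```

The fit favours the roll flat, 3 to 4 mm behind the lip contact. To settle whether it is flat or resting on the lip, I probe the front rim gently with closed fingertips. Contact should come at TCP z ≈ 105 if flat, ≈ 111 if on the lip.

```bash
python3 -m creep '[{"hand":0,"tx":0.008,"ty":-0.013,"tz":0.02,"spin":0},{"hand":0,"tx":0.007,"ty":-0.0135,"tz":0.03,"spin":0},{"hand":0,"tx":0,"ty":0,"tz":0.03,"spin":0},{"hand":0,"tx":0,"ty":0,"tz":0.027,"spin":0},{"hand":0,"tx":0,"ty":0,"tz":0,"spin":0}]'
python3 -m creep '[{"hand":0,"tx":0,"ty":0,"tz":0.006,"spin":0},{"hand":0,"tx":0,"ty":0,"tz":0.006,"spin":0},{"hand":0,"tx":0,"ty":0,"tz":0,"spin":0}]'
python3 -m creep '[{"hand":0,"tx":0,"ty":0,"tz":0.003,"spin":0},{"hand":0,"tx":0,"ty":0,"tz":0,"spin":0}]'
python3 -m creep '[{"hand":0,"tx":0,"ty":0,"tz":0.002,"spin":0},{"hand":0,"tx":0,"ty":0,"tz":0,"spin":0}]'
```

```text
time: 31.15
tool_pos: [508.7, 352.6, 128.9]
tcp_rot: [-3.137, 0.002, 1.67]
contact_force: [0.3, 0.8, -0.2]
grip_width: 0.2
finger_force: 0.0
time: 31.52
tool_pos: [509.7, 353.9, 118.8]
tcp_rot: [3.142, -0.0, 1.671]
contact_force: [-0.7, -0.3, 0.7]
grip_width: 0.6
finger_force: 0.0
time: 31.78
tool_pos: [509.6, 354.0, 115.7]
tcp_rot: [-3.142, -0.0, 1.671]
contact_force: [-0.0, 1.2, 0.9]
grip_width: 0.2
finger_force: 0.0
time: 32.02
tool_pos: [509.6, 353.9, 113.6]
tcp_rot: [-3.141, 0.0, 1.671]
contact_force: [0.8, -0.3, 0.0]
grip_width: 0.1
finger_force: 0.0
```

```bash
python3 -m creep '[{"hand":0,"tx":0,"ty":0,"tz":0.002,"spin":0},{"hand":0,"tx":0,"ty":0,"tz":0,"spin":0}]'
python3 -m creep '[{"hand":0,"tx":0,"ty":0,"tz":0.002,"spin":0},{"hand":0,"tx":0,"ty":0,"tz":0,"spin":0}]'
python3 -m creep '[{"hand":0,"tx":0,"ty":0,"tz":0.0015,"spin":0},{"hand":0,"tx":0,"ty":0,"tz":0,"spin":0}]'
```

```text
time: 32.28
tool_pos: [509.6, 353.9, 111.6]
tcp_rot: [-3.141, 0.0, 1.671]
contact_force: [0.3, 0.2, 1.2]
grip_width: 0.5
finger_force: 0.0
time: 32.52
tool_pos: [509.6, 353.9, 109.5]
tcp_rot: [-3.141, 0.0, 1.671]
contact_force: [-0.1, 0.3, 0.6]
grip_width: 0.5
finger_force: 0.0
time: 32.78
tool_pos: [509.6, 353.9, 108.1]
tcp_rot: [-3.141, 0.0, 1.671]
contact_force: [0.7, 0.1, -0.1]
grip_width: 0.4
finger_force: 0.0
```

There is no contact down to 108, so the roll is flat and not on the lip. Retreat and do a final position check on all the bystanders.

```bash
python3 -m creep '[{"hand":0,"tx":0,"ty":0,"tz":-0.01,"spin":0},{"hand":0,"tx":0,"ty":0,"tz":-0.03,"spin":0},{"hand":0,"tx":0,"ty":0,"tz":-0.05,"spin":0},{"hand":0,"tx":0,"ty":0,"tz":-0.05,"spin":0},{"hand":0,"tx":-0.04,"ty":-0.03,"tz":0,"spin":0}]'
python3 -m creep '[{"hand":0,"tx":-0.05,"ty":-0.04,"tz":0,"spin":0},{"hand":0,"tx":-0.05,"ty":0,"tz":0,"spin":0},{"hand":0,"tx":0,"ty":0,"tz":0,"spin":0},{"hand":0,"tx":0,"ty":0,"tz":0,"spin":0},{"hand":0,"tx":0,"ty":0,"tz":0,"spin":0}]'
python3 - <<'E'
from h import *
b=dict(np.load('pics/scene0.png.npz'))['color'].astype(int);c=shot('scene','send.png');a=c['color'].astype(int)
for n,(x0,y0,x1,y1) in dict(blue=(184,165,218,202),red=(350,182,384,212),white=(388,184,424,214),bottle=(288,262,314,294),bay=(424,190,465,222)).items():
    print(n,np.abs(a-b)[y0:y1,x0:x1].mean().round(1))
r=np.array([.9953,.0968,0])
def pr(a,s):
    u=np.cos(a)*r+[0,0,np.sin(a)];n=-np.sin(a)*r+[0,0,np.cos(a)];u0=np.cos(.38)*r+[0,0,np.sin(.38)]
    C=np.array([550,355.8,83.5])+u0*(s+33)-u*33+np.array([-.0968,.9953,0])*2.3+48*n
    P=np.array([proj(c,C+33*(np.cos(t)*u+np.sin(t)*np.array([-.0968,.9953,0]))) for t in np.linspace(0,6.28,90)]);return P.min(0).round(1),P.max(0).round(1)
print('flat',pr(.38,3.5),'lip',pr(.26,.8))
h=cv2.cvtColor(c['color'],cv2.COLOR_RGB2HSV);m=cv2.inRange(h,(18,110,60),(36,255,255));ys,xs=np.nonzero(m[160:230,415:480]);print(xs.min()+415,xs.max()+415,ys.min()+160,ys.max()+160)
E
```

```text
time: 33.4
tool_pos: [487.2, 313.5, 253.9]
tcp_rot: [3.129, -0.005, 1.673]
contact_force: [1.2, -0.9, -0.4]
grip_width: 0.2
finger_force: 0.0
time: 34.02
tool_pos: [454.9, 209.9, 248.3]
tcp_rot: [3.141, -0.0, 1.672]
contact_force: [-0.3, -0.2, -0.1]
grip_width: 0.3
finger_force: 0.0
blue 4.2
red 3.7
white 3.9
bottle 3.5
bay 41.4
flat (array([432.1, 189.2]), array([465.6, 208.4])) lip (array([432.8, 187.3]), array([466.4, 209.5]))
430 465 189 217
```

The bystanders are unchanged, since the image differences are only noise. The yellow roll's top rim starts at row 189, which matches the flat model (189.2, against 187.3 on the lip).

```bash
python3 -c "from plant import close_job; print(close_job())"
```

```text
the job is handed in; nothing more can be done
None
```

The yellow roll was set down on the mat, re-gripped by its wall (on the second try), and now lies flat in the marked bay behind the lip, with the other rolls and the bottle unmoved; the job is handed in at about 34 s.

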